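Make up two gift sets in their fitted boxes

TASK

Make up two gift sets from the stock on the counter. For the breakfast set, in the larger open box, stand the egg cup in the well at the middle of the big round seat, put the polished bell cover over it so that the cover sits down in the seat, and stand the white salt shaker in the small well beside it; for the tea set, in the smaller box, stand the tall steel cup in the wider well and the ball tea infuser in the narrower one. Every piece ends upright, fully down in its own place and let go; knock nothing over, and leave the black pepper shaker and the bird-shaped pourer where they are.

Things in the scene. Friction and masses are not known exactly. Their poses are not given: they have to be found in the camera images.
- breakfast_box: larger open gift-box base, fixed: burgundy wall, cream liner, 208 (x) x 148 (y) x 27 mm high; origin at the centre of its underside, z up. Liner top z = 22 mm. Round seat for the bell cover, 122 mm wide, level z = 16 mm, centred at x = -31 mm, y = 0; in its middle the egg cup's well, 56 mm wide, floor z = 6 mm. Salt shaker's well: 52 mm wide, centred at x = +66 mm, y = 0, floor z = 6 mm
- tea_box: smaller open gift-box base, fixed: burgundy wall, cream liner, 168 (x) x 98 (y) x 27 mm high; origin at the centre of its underside, z up. Liner top z = 22 mm. Two round dark wells, floors z = 6 mm: the wider, 54 mm, for the steel cup, centred at x = -40 mm, y = 0; the narrower, 42 mm, for the infuser's foot, centred at x = +40 mm, y = 0
- egg_cup: egg cup: short open polished-steel cup, 43 mm in diameter, 40 mm high, about 0.08 kg, standing upright; origin at the centre of its underside, z up
- salt_shaker: white salt shaker, 70 mm high: round body tapering from 39 mm at the foot to about 27 mm at z = 56 mm, domed head 26 mm wide above; 0.12 kg, standing upright; origin at the centre of its underside, z up
- tea_infuser: ball tea infuser, 79 mm high: polished ball 45 mm in diameter, its centre at z = 56 mm, on a stem with a round foot 27 mm wide; 0.09 kg, standing upright; origin at the centre of the foot's underside, z up
- steel_cup: tall open polished-steel cup, 42 mm in diameter, 88 mm high, about 0.08 kg, standing upright; origin at the centre of its underside, z up
- bell_cover: polished steel bell cover: hollow dome open below, 107 mm in diameter, with a dark wooden knob on top to lift it by, 152 mm high in all, 0.5 kg, standing mouth down; origin at the centre of its mouth on the counter, z up. The knob is a round upright post 18 mm thick from z = 125 to 147 mm, rounded off above, on the cover's axis
- pepper_shaker: black pepper shaker with a white head, 39 mm in diameter, 70 mm high, standing upright; not needed, to be left where it is; origin at the centre of its underside
- bird_pourer: polished bird-shaped pourer, round body 37 mm wide with a thin hooked neck, 75 mm high; not needed, to be left where it is; origin at the centre of its underside

How it is judged:
By the outcome, as a careful person would: the job done as asked, in the order asked, and still so for the second after the job is handed in, with the robot touching nothing.
It also fails if it takes over 128 s, if anything falls off the work surface, if the arm or the gripper's body presses on something with over 40 N, if the wrist force passes 120 N, or if a joint passes its speed limit or range.

ROBOT

A 6-joint arm with a two-finger parallel gripper is mounted at the origin on a cart in front of the work surface, level with it; the furniture and walls round the work are solid. World frame = base frame: x ahead of the robot, y to its left, z up, the work surface at z = 0. Lengths are in m, angles in degrees, forces in N, time in s.
With the tool pointing down it reaches from about 0.4 to 0.825 m from the base axis. Payload 7 kg.
Tool frame: the origin (TCP) lies midway between the tips of the shut fingers; the grasp point (between the pads) lies 19 mm behind it (hold_point_z is the distance from the TCP to the grasp point, in m); z points along the fingers, y is the line along which they close (so a half turn about z gives the same grasp; the last joint's range is limited). The gripper opens to 88 mm and grips with 3 to 60 N. Pads are 19 mm wide; open, the fingers measure 130 mm over their backs; the gripper's body (78 mm by 193 mm) begins 47 mm behind the grasp point.
Start: joints at [-49.612, 20.546, 0.682, 0, -70.136, -16.507], TCP at [0.273, -0.617, 0.194] pointing down, gripper open.
Joint ranges: [-176.03, 176.03], [-82.01, 121.73], [-58.28, 71.71], [-173.87, 95.51], [-174.79, -0.11], [-173.66, 173.66]. Speed limits (degrees/s): [136.94, 136.94, 172.46, 180, 180, 180].

INTERFACE

Orientations are given as [roll, pitch, yaw] about the fixed x, y, z axes, in that order (R = Rz(yaw) Ry(pitch) Rx(roll)).
In Python, from plant import get_state, capture, close_job, hold_point_z gives the robot as it stands.
- The arm moves only by the shell command python3 -m inch 'ROWS' [FORCE]. ROWS is text: rows parted by semicolons, each of 5 numbers parted by spaces: the shift along the tool's x, y, z normalised to -1 to 1, where 1 is 0.15 m, then the turn about the tool's z normalised to -1 to 1, where 1 is 360 degrees, then the opening, from 0 (shut) to 1 (fully open). In form: tx ty tz spin grip; .... A call has exactly 8 rows; each row shifts and turns the commanded pose from where the row before left it, along the tool's axes as they then stand; what a row does not reach is not made up. A row lasts 1/8 s, in which the tool goes at most 62.5 mm and 10.7 degrees, less where a joint would pass 70% of its speed; a pose out of reach is approached as far as the arm can. A call with a number of a shift or a turn outside -1 to 1 is refused whole. A call with a gripper value outside its range is refused whole. The fingers move at their own pace and stop on an object; FORCE is the grip in N (left out, the last holds). Time passes only in rows, so rows that do not move let the fingers close, or fill a call up. It gives the time, the measured TCP pose, the force, the opening and the grip force at its end, in the units of the state.
- get_state(): the state, without advancing time (a new reading comes with each control period).
- capture(name): name is "side" or "top" or "wrist"; returns a dict with "color" (384x512x3 uint8, blue, green, red), "mtx" (3x3 intrinsics, pixels), "R" (3x3) and "t" (3): a world point X has camera coordinates R X + t. Camera axes: x right, y down, z forward; pixel columns grow to the right and rows downward; lengths in m; the calibration is good to about 2 mm. A picture is of the moment at which its call begins. There is no depth.
- close_job(): hands the job in; it is judged then, once.
The state is a dict: "time_s": time; "joints": joint angles; "qd": joint speeds; "joint_torque": joint torques, N m; "tcp_pos": TCP position; "eef_rot": TCP orientation; "contact_force": force on the tool from outside, world axes, zero at the start; "moment": the same for the moment, N m; "gripper_width": finger opening in m; "gripper_force": force on a finger pad.
Only numpy, scipy, OpenCV 4.12 (cv2) and the standard library are available. Lean on these libraries where they do the work, as an engineer would, in place of code of your own. Each camera call takes 0.05 s, during which the arm holds its last target. There are 200 camera calls.

## Working session

There is one attempt and no reset: what is moved stays moved. The work goes in short steps, Python scripts to look and compute and a shell command to move; the robot and the scene stay as the last step left them, time stands still between calls to the robot, and variables do not carry over. Pictures are saved under pics/ and viewed, at most 14 in all, crops included, and the job is handed in when it is done.

```bash
ls; mkdir -p pics; python3 - <<'E'
from plant import *
import cv2,numpy as np
s=get_state(); print({k:np.round(v,3) for k,v in s.items()}, hold_point_z)
for n in("top","side"):
    c=capture(n); cv2.imwrite(f"pics/{n}0.png",cv2.resize(c["color"],(800,600))); print(n,c["mtx"],c["R"],c["t"])
E
```

```text
pics
{'time_s': np.float64(0.0), 'joints': array([-4.9613e+01,  2.0593e+01,  6.3300e-01, -2.0000e-02, -7.0136e+01,
       -1.6504e+01]), 'qd': array([-0.041,  0.056, -0.013,  0.025,  0.044,  0.033]), 'joint_torque': array([ 0.0000e+00, -5.8273e+01,  2.9306e+01,  6.9980e+00,  7.0000e-03,
       -0.0000e+00]), 'tcp_pos': array([ 0.273, -0.617,  0.194]), 'eef_rot': array([ 1.79903e+02, -9.00000e-03, -1.56124e+02]), 'contact_force': array([-0.372,  0.331, -0.2  ]), 'moment': array([-0.006, -0.013, -0.036]), 'gripper_force': np.float64(0.0), 'gripper_width': np.float64(0.088)} 0.0188
top [[350.38431562   0.         258.58348715]
 [  0.         350.38431562 184.90212446]
 [  0.           0.           1.        ]] [[ 0.01388109 -0.99989325  0.00456175]
 [-0.9940001  -0.01429401 -0.10844115]
 [ 0.10849478 -0.0030291  -0.9940924 ]] [-0.02446363  0.55759926  0.8892806 ]
side [[353.0534363    0.         255.13245981]
 [  0.         353.0534363  190.24680283]
 [  0.           0.           1.        ]] [[-0.87923267 -0.47638451 -0.00277573]
 [-0.29171769  0.54299298 -0.78743851]
 [ 0.37663071 -0.69153194 -0.61638696]] [0.51022266 0.21509223 0.7112397 ]
```

View pics/top0.png

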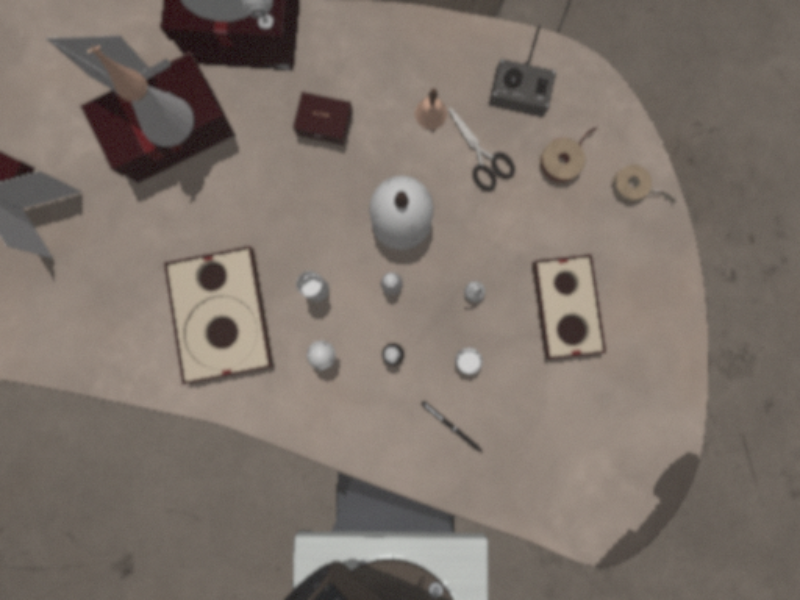

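View pics/side0.png

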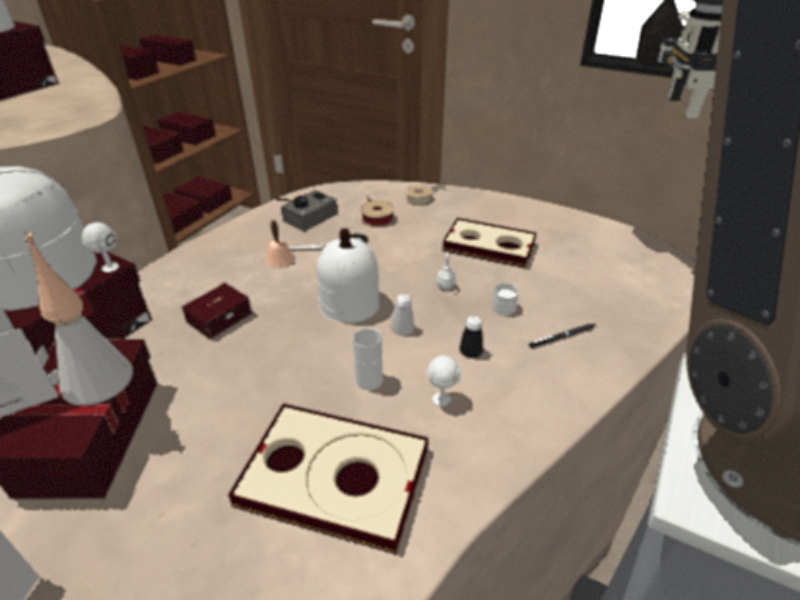

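The top view shows both boxes, with the large one at left (218,315) and the small one at right (568,307). The pieces, in 800x600 pixels, are the steel cup (313,288), infuser (321,354), salt (391,283), pepper (393,354), egg cup (468,363), bird (474,293) and bell (402,205). Next I'll enlarge the crops.

```bash
python3 - <<'E'
from plant import *
import cv2,numpy as np
for n,(x0,y0,x1,y1),k in(("top",(95,105,395,250),2.6667),("side",(140,135,360,355),2.7)):
    c=capture(n)["color"][y0:y1,x0:x1]; cv2.imwrite(f"pics/{n}1.png",cv2.resize(c,None,fx=k,fy=k,interpolation=cv2.INTER_CUBIC))
E
```

```text
(no output)
```

View pics/top1.png

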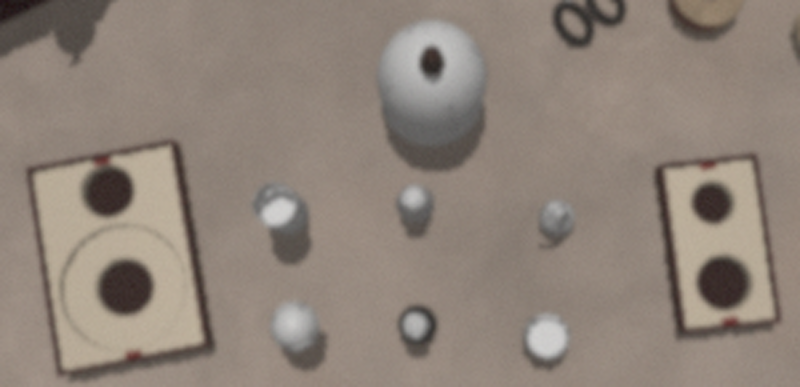

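View pics/side1.png

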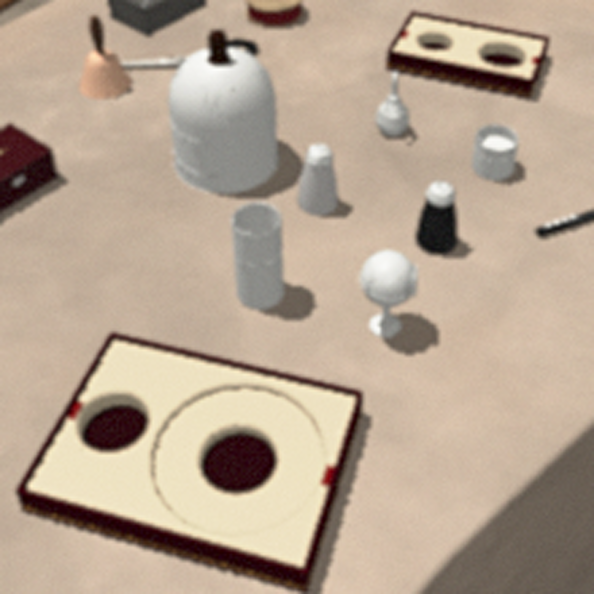

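Top crop: salt head (414,197), steel cup rim (277,206), infuser ball (295,327), egg cup rim (547,338), bell knob (431,55). The side crop shows the same pieces, all standing upright. Next I'll triangulate them.

```bash
cat > h.py <<'E'
import numpy as np
from scipy.optimize import least_squares
from plant import *
def full(n,p): # crop px -> native px
    p=np.array(p,float)
    return (p+.5)/2.6667-.5+[95,105] if n=="top" else (p+.5)/2.7-.5+[140,135]
def proj(c,X):
    q=np.asarray(X)@c["R"].T+c["t"]; return q[...,:2]/q[...,2:]*[c["mtx"][0,0],c["mtx"][1,1]]+c["mtx"][:2,2]
def at_z(c,p,z):
    r=c["R"].T@np.linalg.solve(c["mtx"],[*p,1]); o=-c["R"].T@c["t"]; return o+r*(z-o[2])/r[2]
E
python3 - <<'E'
from h import *
T,S=capture("top"),capture("side")
C={"top":T,"side":S}
for n in C: print(n,-C[n]["R"].T@C[n]["t"])
P=dict(steel=[("top",(277,206),.088),("side",(258,219),.088),("side",(261,295),0)],
infuser=[("top",(295,327),.056),("side",(389,278),.056),("side",(386,326),.003)],
salt=[("top",(414,197),.06),("side",(319,156),.06),("side",(319,203),0)],
pepper=[("top",(417,324),.06),("side",(441,194),.06),("side",(437,240),0)],
egg=[("top",(547,338),.04),("side",(496,138),.04),("side",(496,168),0)],
bird=[("top",(556,219),.02),("side",(393,124),.02)],
bell=[("top",(432,56),.147),("side",(218,37),.147)])
for k,v in P.items():
    for n,p,z in v: print(k,n,z,np.round(at_z(C[n],full(n,p),z)[:2],4))
B=dict(breakfast=((.208,.148),[("top",(28,168)),("top",(177,144)),("top",(211,346)),("top",(61,374)),("side",(111,337)),("side",(361,394)),("side",(305,575)),("side",(22,492))],.08,.4),
 tea=((.168,.098),[("top",(658,166)),("top",(755,155)),("top",(778,320)),("top",(682,333)),("side",(550,38)),("side",(414,13)),("side",(389,52)),("side",(533,83))],-.3,.4))
for k,(sz,L,*_) in B.items():
    # nearest corner matching: iterate
    pts=[at_z(C[n],full(n,p),.027)[:2] for n,p in L]; c0=np.mean(pts[:4],0)
    print(k,np.round(pts,4).tolist())
    h=np.array(sz)/2; cs=np.array([[a*h[0],b*h[1]] for a in(-1,1) for b in(-1,1)])
    best=None
    for y0 in np.radians(range(-180,180,30)):
        def f(q):
            R=np.array([[np.cos(q[2]),-np.sin(q[2])],[np.sin(q[2]),np.cos(q[2])]]); W=cs@R.T+q[:2]
            return np.array([W[np.argmin(np.linalg.norm(W-p,axis=1))]-p for p in pts]).ravel()
        r=least_squares(f,[*c0,y0])
        if best is None or r.cost<best.cost: best=r
    print(best.x[:2],np.degrees(best.x[2]),np.abs(best.fun).max())
w=[("bf salt floor",(108,191),"top"),("bf egg floor",(126,287),"top"),("tea narrow",(712,203),"top"),("tea wide",(723,283),"top"),("bf salt",(113,429),"side"),("bf egg",(239,463),"side"),("tea n",(434,42),"side"),("tea w",(502,55),"side")]
for k,p,n in w: print(k,np.round(at_z(C[n],full(n,p),.006),4))
print("ring",at_z(T,full("top",(124,288)),.022),at_z(S,full("side",(240,461)),.022))
E
```

```text
top [ 0.458111   -0.01379697  0.94460539]
side [0.24347593 0.61811357 0.60918703]
steel top 0.088 [0.5568 0.1313]
steel side 0.088 [0.5571 0.1339]
steel side 0 [0.5572 0.1351]
infuser top 0.056 [0.4458 0.116 ]
infuser side 0.056 [0.4473 0.1148]
infuser side 0.003 [0.4457 0.1182]
salt top 0.06 [0.5706 0.0057]
salt side 0.06 [0.5688 0.0067]
salt side 0 [0.5698 0.0045]
pepper top 0.06 [0.4503 0.0009]
pepper side 0.06 [0.4486 0.0033]
pepper side 0 [ 0.4493 -0.0015]
egg top 0.04 [ 0.4385 -0.1238]
egg side 0.04 [ 0.4407 -0.1231]
egg side 0 [ 0.4374 -0.1276]
bird top 0.02 [ 0.5556 -0.1351]
bird side 0.02 [ 0.55   -0.1214]
bell top 0.147 [ 0.684  -0.0099]
bell side 0.147 [ 0.6835 -0.0088]
breakfast [[0.5982, 0.3895], [0.6245, 0.243], [0.426, 0.2013], [0.3971, 0.3452], [0.6248, 0.2517], [0.426, 0.2074], [0.3956, 0.3497], [0.593, 0.39]]
[0.51065644 0.29722068] -168.06024137045304 0.005412495036256126
tea [[0.6093, -0.2356], [0.6218, -0.3325], [0.4587, -0.3513], [0.4448, -0.2571], [0.4556, -0.3524], [0.6184, -0.3308], [0.6079, -0.2362], [0.4436, -0.2529]]
[ 0.53252891 -0.29360243] 6.936513693676877 0.0036865785133928797
bf salt floor [0.5791 0.3165 0.006 ]
bf egg floor [0.4825 0.2935 0.006 ]
tea narrow [ 0.5757 -0.295   0.006 ]
tea wide [ 0.4949 -0.3046  0.006 ]
bf salt [0.5817 0.3093 0.006 ]
bf egg [0.4834 0.2892 0.006 ]
tea n [ 0.583  -0.3129  0.006 ]
tea w [ 0.5013 -0.3237  0.006 ]
ring [0.4811011  0.29016673 0.022     ] [0.47725703 0.29626158 0.022     ]
```

```bash
python3 -m inch '0 0 0 0.022 1; 0 0 0 0.022 1; 0 0 0 0.0223 1; -0.123 0.365 0 0 1; -0.123 0.365 0 0 1; -0.123 0.365 0 0 1; -0.123 0.365 0 0 1; -0.123 0.365 0 0 1' 20
```

```text
time_s: 1.3
tcp_pos: [0.3658, -0.3418, 0.1946]
eef_rot: [-180.0, 0.0, -180.0]
contact_force: [1.1, 0.2, 0.3]
gripper_width: 0.0878
gripper_force: 0.0
```

```bash
python3 - <<'E'
from h import *
import cv2,pickle
w=capture("wrist");cv2.imwrite("pics/w0.png",w["color"]);pickle.dump(w,open("w0.pkl","wb"))
print(-w["R"].T@w["t"],w["R"][2])
E
python3 -m inch '-0.122 0.363 0 0 1; -0.122 0.363 0 0 1; -0.122 0.363 0 0 1; -0.122 0.363 0 0 1; 0 0 0 0 1; 0 0 0 0 1;  0 0 0 0 1; 0 0 0 0 1'
python3 - <<'E'
from h import *
import cv2,pickle
w=capture("wrist");cv2.imwrite("pics/w1.png",w["color"]);pickle.dump(w,open("w1.pkl","wb"))
a=cv2.imread("pics/w0.png")
cv2.imwrite("pics/w01.png",np.hstack([cv2.resize(i,(400,300),interpolation=cv2.INTER_AREA) for i in (a,w["color"])]))
E
```

```text
[ 0.29265188 -0.34071391  0.38494328] [ 0.27442648 -0.00200203 -0.961606  ]
time_s: 2.35
tcp_pos: [0.4382, -0.1266, 0.1944]
eef_rot: [-180.0, -0.0, 179.9]
contact_force: [-0.3, 0.0, -0.3]
gripper_width: 0.0875
gripper_force: 0.0
```

View pics/w01.png

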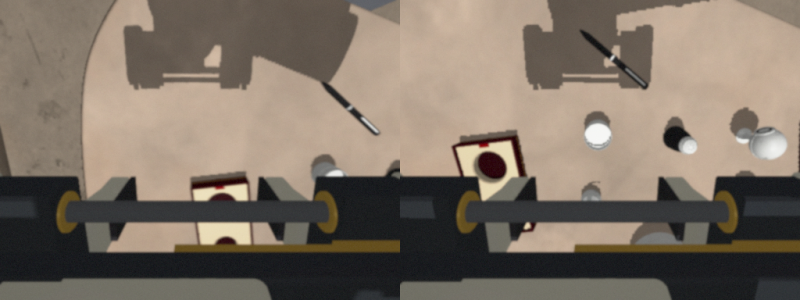

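The egg cup rim is at about (198,133) in the right half, the infuser ball at (368,143) and the wide tea well at (91,166).

```bash
python3 - <<'E'
from h import *
import pickle,cv2
w=pickle.load(open("w1.pkl","rb")); f=lambda p:(np.array(p)+.5)*1.28-.5
for k,p,z in(("egg",(197.5,134),.04),("infuser",(368,143),.056),("well floor",(91,166),.006),("pepper head",(288,146),.063)): print(k,at_z(w,f(p),z))
# egg-crop
c=w["color"][90:230]
cv2.imwrite("pics/w1c.png",cv2.resize(c[:,60:320],None,fx=3,fy=3,interpolation=cv2.INTER_CUBIC))
E
```

```text
egg [ 0.43783709 -0.12496692  0.04      ]
infuser [0.44801777 0.11853631 0.056     ]
well floor [ 0.49998042 -0.30556437  0.006     ]
pepper head [0.4503998  0.00202737 0.063     ]
```

View pics/w1c.png

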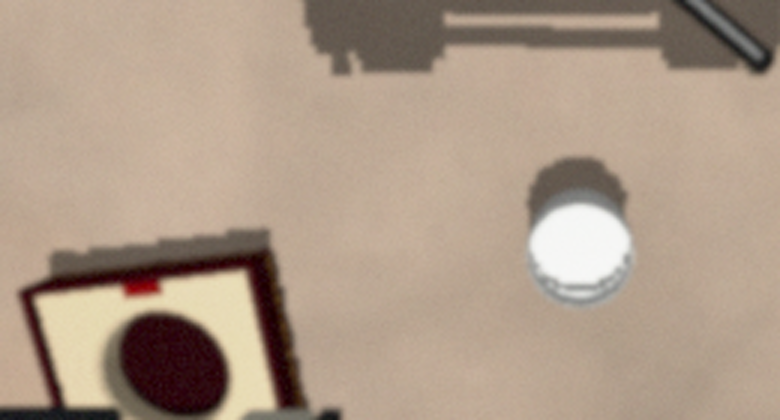

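```bash
python3 -m inch '-0.013 0.014 0.25 0 1; 0 0 0.35 0 1; 0 0 0.35 0 1; 0 0 0.2 0 1; 0 0 0.057 0 1; 0 0 0 0 1; 0 0 0 0 0.4; 0 0 0 0 0.4' 20
python3 - <<'E'
from h import *
import pickle
w=pickle.load(open("w1.pkl","rb"))
f=lambda p:(np.array(p)+.5)/3-.5+[60,90]
for k,p,z in(("egg",(581,254),.04),("wide rim",(166,363),.022),("c1",(20,290),.027),("c2",(258,254),.027)): print(k,at_z(w,f(p),z))
E
```

```text
time_s: 3.4
tcp_pos: [0.4414, -0.1234, 0.0146]
eef_rot: [180.0, 0.1, -180.0]
contact_force: [-0.1, -0.3, 0.2]
gripper_width: 0.073
gripper_force: 0.0
egg [ 0.44100528 -0.12451362  0.04      ]
wide rim [ 0.49166572 -0.29968377  0.022     ]
c1 [ 0.4584218  -0.35279521  0.027     ]
c2 [ 0.44362716 -0.25440799  0.027     ]
```

```bash
python3 -m inch '0 0 0 0 0.3; 0 0 0 0 0.2; 0 0 0 0 0.2; 0 0 0 0 0.2; 0 0 0 0 0.2; 0 0 0 0 0.2; 0 0 -0.1 0 0.2; 0 0 -0.3 0 0.2' 20
```

```text
time_s: 4.4
tcp_pos: [0.4386, -0.1237, 0.0723]
eef_rot: [-180.0, -0.3, 180.0]
contact_force: [0.8, 0.4, -0.2]
gripper_width: 0.0176
gripper_force: 0.0
```

```bash
python3 - <<'E'
from h import *
import cv2,pickle
a=capture("wrist");b=capture("top");s=capture("side");pickle.dump([a,b,s],open("p2.pkl","wb"))
i=[cv2.resize(a["color"],(400,300),interpolation=cv2.INTER_AREA),cv2.resize(s["color"][120:270,180:380],(400,300)),cv2.resize(b["color"][150:270,220:380],(400,300))]
cv2.imwrite("pics/p2.png",np.vstack([np.hstack(i[:2]),np.hstack([i[2],i[2]*0])]))
print(get_state()["gripper_width"])
E
```

```text
0.017350104063085195
```

View pics/p2.png

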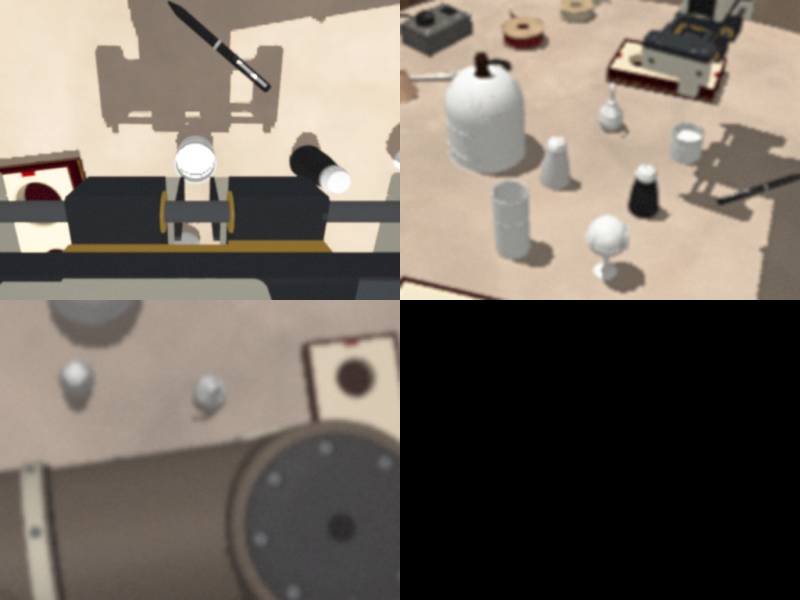

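The egg cup still stands, with its rim at wrist (195.5,160) and in the side crop (688,131). The fingers came up empty, probably because the lift began before the grip had built.

```bash
python3 - <<'E'
from h import *
import pickle,cv2
a,b,s=pickle.load(open("p2.pkl","rb"))
print(at_z(a,(np.array((195.5,160))+.5)*1.28-.5,.04),at_z(s,(324,185.5),.04))
print(get_state()["tcp_pos"])
print((proj(a,np.array([.4386,-.1237,.0723]))+.5)/1.28)
E
python3 -m inch '0 0 0 0 1; 0 0 0 0 1; 0 0 0 0 1; 0 0 0 0 1; 0 0 0 0 1; 0 0 0 0 1; 0 0 0 0 1; 0 0 0 0 1' 40
```

```text
[ 0.43854554 -0.12421867  0.04      ] [ 0.4397137  -0.12512788  0.04      ]
[ 0.44236714 -0.12334525  0.0754452 ]
[196.34557424 172.13488422]
time_s: 5.55
tcp_pos: [0.4405, -0.1235, 0.0734]
eef_rot: [180.0, 0.0, -180.0]
contact_force: [0.1, -0.1, 0.3]
gripper_width: 0.0869
gripper_force: 0.0
```

```bash
python3 -m inch '-0.0 -0.006 0.2 0 1; 0 0 0.2 0 1; 0 0 0.007 0 0.7; 0 0 0 0 0; 0 0 0 0 0; 0 0 0 0 0; 0 0 0 0 0; 0 0 0 0 0' 40
python3 -m inch '0 0 0 0 0; 0 0 0 0 0; 0 0 0 0 0; 0 0 0 0 0; 0 0 0 0 0;0 0 0 0 0;0 0 0 0 0;0 0 0 0 0'
```

```text
time_s: 6.55
tcp_pos: [0.4406, -0.1244, 0.0126]
eef_rot: [180.0, 0.0, -180.0]
contact_force: [-1.3, -0.7, -0.8]
gripper_width: 0.0331
gripper_force: 0.0
time_s: 7.55
tcp_pos: [0.4405, -0.1244, 0.0124]
eef_rot: [180.0, -0.0, -180.0]
contact_force: [-0.9, -0.1, 0.3]
gripper_width: 0.0003
gripper_force: 0.0
```

```bash
python3 - <<'E'
from h import *
import cv2,pickle
a=capture("wrist");s=capture("side")
i=[cv2.resize(a["color"],(400,300),interpolation=cv2.INTER_AREA),cv2.resize(s["color"][120:270,180:380],(400,300))]
cv2.imwrite("pics/p3.png",np.hstack(i))
E
```

```text
(no output)
```

View pics/p3.png

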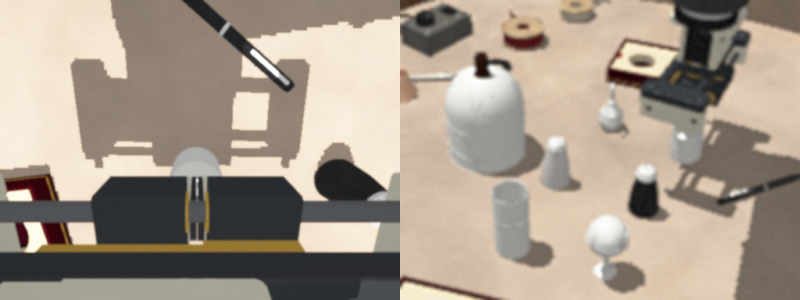

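```bash
python3 - <<'E'
from h import *
import cv2,pickle
a=capture("wrist");s=capture("side")
i=[cv2.resize(a["color"][165:315,150:350],(400,300),interpolation=cv2.INTER_CUBIC),cv2.resize(s["color"][155:215,290:370],(400,300),interpolation=cv2.INTER_CUBIC)]
cv2.imwrite("pics/p4.png",np.hstack(i))
for n,c,o,k in(("w",a,(150,165),2),("s",s,(290,155),5)):
  for X in([.4405,-.1244,.0124],[.4405,-.1244,.04],[.4405,-.1029,.04],[.4405,-.1459,.04],[.419,-.1244,.04],[.462,-.1244,.04]): print(n,X,(proj(c,np.array(X))-o)*k)
E
```

```text
w [0.4405, -0.1244, 0.0124] [201.77655037 109.64623859]
w [0.4405, -0.1244, 0.04] [201.32372191 143.73422048]
w [0.4405, -0.1029, 0.04] [275.20936523 143.77185915]
w [0.4405, -0.1459, 0.04] [127.4688211  143.69659747]
w [0.419, -0.1244, 0.04] [201.22495078  73.27454876]
w [0.462, -0.1244, 0.04] [201.41611479 209.64388762]
s [0.4405, -0.1244, 0.0124] [162.16780822 193.37445281]
s [0.4405, -0.1244, 0.04] [168.12347085 152.80672365]
s [0.4405, -0.1029, 0.04] [154.06114727 174.74150266]
s [0.4405, -0.1459, 0.04] [181.74719338 131.556086  ]
s [0.419, -0.1244, 0.04] [206.9692273  164.50245235]
s [0.462, -0.1244, 0.04] [129.94230586 141.31109098]
```

View pics/p4.png

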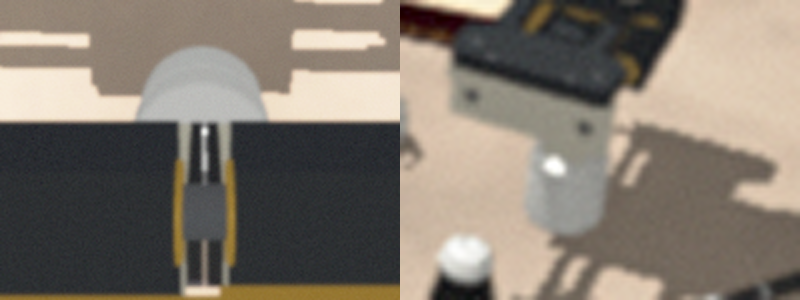

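The wrist crop shows the cup's wall at (136–268, 46–120), right around the shut fingers, and the cup has not moved. I can't explain this, so I'll open gently in place with a low force.

```bash
python3 -m inch '0 0 0 0 0.4; 0 0 0 0 0.4; 0 0 0 0 0.4; 0 0 0 0 0.4; 0 0 0 0 0.4;0 0 0 0 0.4;0 0 0 0 0.4;0 0 0 0 0.4' 3
python3 - <<'E'
from plant import *
s=get_state();print(s)
E
```

```text
time_s: 8.75
tcp_pos: [0.4405, -0.1244, 0.0124]
eef_rot: [-180.0, 0.0, -180.0]
contact_force: [-0.0, 0.9, 0.1]
gripper_width: 0.0349
gripper_force: 0.0
{'time_s': 8.75, 'joints': array([ 9.00102553e+00,  1.23365332e+01, -3.93997441e+01,  6.02898193e-04,
       -3.82636737e+01, -9.89874948e+01]), 'qd': array([ 0.08586996,  0.064831  , -0.0203249 , -0.00925456, -0.01154726,
        0.15100425]), 'joint_torque': array([ 8.69061150e-04, -3.68168449e+01,  1.92173946e+01,  4.57191914e+00,
       -8.42201407e-02, -1.31814423e-05]), 'tcp_pos': array([ 0.44052454, -0.12441375,  0.01236485]), 'eef_rot': array([-1.79999639e+02,  1.06669078e-04, -1.79985996e+02]), 'contact_force': array([-0.0179182 ,  0.94348864,  0.07046713]), 'moment': array([ 0.02276412,  0.00996542, -0.02272623]), 'gripper_force': 0.0, 'gripper_width': 0.03491474876728761}
```

```bash
python3 -m inch '-0.013 0 0 0 0.4; -0.013 0 0 0 0.4; -0.013 0 0 0 0.4; -0.013 0 0 0 0.4; -0.013 0 0 0 0.4;0 0 0 0 0.4;0 0 0 0 0.4;0 0 0 0 0.4' 3
python3 - <<'E'
from h import *
import cv2,pickle
a,b,s0=pickle.load(open("p2.pkl","rb"))
s=capture("side");pickle.dump(s,open("s5.pkl","wb"))
print(get_state()["contact_force"],get_state()["gripper_width"])
# cup lower half shift: template from earlier picture
o=cv2.cvtColor(s0["color"],cv2.COLOR_BGR2GRAY);n=cv2.cvtColor(s["color"],cv2.COLOR_BGR2GRAY)
t=o[188:205,312:337]; r=cv2.matchTemplate(n[175:220,295:355],t,cv2.TM_CCOEFF_NORMED); print(cv2.minMaxLoc(r),"unmoved=(17,13)")
E
```

```text
time_s: 9.75
tcp_pos: [0.4502, -0.1244, 0.0123]
eef_rot: [180.0, -0.0, -180.0]
contact_force: [-0.3, -0.1, -0.6]
gripper_width: 0.035
gripper_force: 0.0
[-0.76176373 -0.88940786  0.33758372] 0.03495411684502144
(-0.31416594982147217, 0.6471891403198242, (21, 27), (32, 2)) unmoved=(17,13)
```

```bash
python3 - <<'E'
from h import *
import cv2
a=capture("wrist");g=a["color"].astype(int)
for c in (240,251,262): print([ (r,*g[r,c]) for r in range(150,228,4)])
print(proj(a,np.array([[.419,-.1244,0],[.429,-.1244,0]])))
E
```

```text
[(150, np.int64(116), np.int64(132), np.int64(146)), (154, np.int64(116), np.int64(131), np.int64(144)), (158, np.int64(114), np.int64(127), np.int64(143)), (162, np.int64(114), np.int64(127), np.int64(142)), (166, np.int64(112), np.int64(127), np.int64(142)), (170, np.int64(115), np.int64(128), np.int64(142)), (174, np.int64(119), np.int64(132), np.int64(145)), (178, np.int64(166), np.int64(169), np.int64(170)), (182, np.int64(168), np.int64(174), np.int64(171)), (186, np.int64(170), np.int64(173), np.int64(171)), (190, np.int64(176), np.int64(175), np.int64(176)), (194, np.int64(182), np.int64(189), np.int64(186)), (198, np.int64(182), np.int64(187), np.int64(186)), (202, np.int64(187), np.int64(189), np.int64(190)), (206, np.int64(255), np.int64(255), np.int64(255)), (210, np.int64(255), np.int64(255), np.int64(255)), (214, np.int64(249), np.int64(251), np.int64(250)), (218, np.int64(184), np.int64(187), np.int64(186)), (222, np.int64(183), np.int64(186), np.int64(187)), (226, np.int64(231), np.int64(233), np.int64(232))]
[(150, np.int64(117), np.int64(130), np.int64(145)), (154, 
[... 1381 characters left out ...]
, np.int64(168)), (182, np.int64(170), np.int64(172), np.int64(172)), (186, np.int64(170), np.int64(172), np.int64(172)), (190, np.int64(171), np.int64(175), np.int64(173)), (194, np.int64(181), np.int64(187), np.int64(183)), (198, np.int64(187), np.int64(190), np.int64(188)), (202, np.int64(186), np.int64(187), np.int64(186)), (206, np.int64(255), np.int64(255), np.int64(255)), (210, np.int64(255), np.int64(255), np.int64(255)), (214, np.int64(255), np.int64(255), np.int64(255)), (218, np.int64(184), np.int64(188), np.int64(187)), (222, np.int64(186), np.int64(189), np.int64(187)), (226, np.int64(230), np.int64(232), np.int64(233))]
[[250.92664054 170.33597659]
 [250.94198491 184.57174192]]
```

```bash
python3 - <<'E'
from h import *
import cv2,pickle
a=capture("wrist");s=capture("side")
i=[cv2.resize(a["color"][165:240,201:301],(800,600)) ,cv2.resize(s["color"][140:212,290:370],(0,0),fx=5,fy=5,interpolation=cv2.INTER_CUBIC)]
i[0]=cv2.resize(a["color"][165:255,211:291],(400,450),interpolation=cv2.INTER_CUBIC); i[1]=cv2.resize(s["color"][135:225,290:370],(400,450),interpolation=cv2.INTER_CUBIC)
cv2.imwrite("pics/p6.png",np.hstack(i))
E
```

```text
(no output)
```

View pics/p6.png

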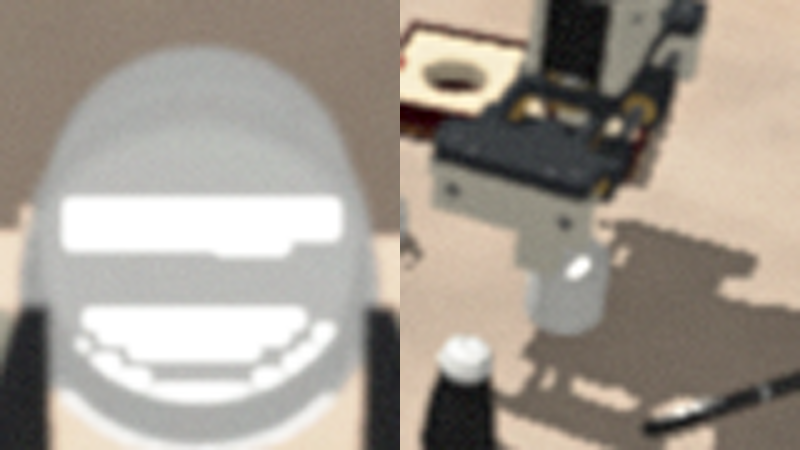

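The cup is fully visible between the finger ends, so the fingertips sit about 30 mm higher than I assumed and closed above the rim. I'll recentre, open and go lower in careful steps.

```bash
python3 -m inch '0.033 0 0 0 1; 0.033 0 0 0 1; 0 0 0 0 1; 0 0 0 0 1; 0 0 0 0 1;0 0 0 0 1;0 0 0.03 0 1;0 0 0.03 0 1' 20
python3 -m inch '0 0 0 0 0;0 0 0 0 0;0 0 0 0 0;0 0 0 0 0;0 0 0 0 0;0 0 0 0 0;0 0 0 0 0;0 0 0 0 0' 20
```

```text
time_s: 10.95
tcp_pos: [0.4404, -0.1244, 0.003]
eef_rot: [180.0, 0.0, -180.0]
contact_force: [-0.6, 0.3, 0.1]
gripper_width: 0.0873
gripper_force: 0.0
time_s: 11.95
tcp_pos: [0.4404, -0.1244, 0.0034]
eef_rot: [-180.0, 0.0, -180.0]
contact_force: [-0.5, -0.5, 1.8]
gripper_width: 0.0409
gripper_force: 20.0
```

```bash
python3 -m inch '0 0 0 0 1;0 0 0 0 1;0 0 0 0 1;0 0 0 0 1;0 0 0 0 0.8;0 0 0.05 0 0.8;0 0 0.05 0 0.8;0 0 0 0 0'
python3 -m inch '0 0 0 0 0;0 0 0 0 0;0 0 0 0 0;0 0 0 0 0;0 0 0 0 0;0 0 0 0 0;0 0 0 0 0;0 0 0 0 0' 20
python3 - <<'E'
from h import *
import cv2
s=capture("side");a=capture("wrist")
i=[cv2.resize(a["color"][165:255,211:291],(400,450),interpolation=cv2.INTER_CUBIC),cv2.resize(s["color"][135:225,290:370],(400,450),interpolation=cv2.INTER_CUBIC)]
cv2.imwrite("pics/p7.png",np.hstack(i))
E
```

```text
time_s: 12.95
tcp_pos: [0.4396, -0.1245, -0.0125]
eef_rot: [-180.0, -0.1, -180.0]
contact_force: [-0.9, -0.7, 1.0]
gripper_width: 0.065
gripper_force: 0.0
time_s: 13.95
tcp_pos: [0.4405, -0.1244, -0.0115]
eef_rot: [180.0, 0.0, -180.0]
contact_force: [-0.1, 0.7, 2.6]
gripper_width: 0.0418
gripper_force: 20.0
```

```bash
python3 -m inch '0 0 -0.1 0 0;0 0 -0.3 0 0;0 0 -0.4 0 0;0 0 0 0 0;-0.038 0.395 0 0 0;-0.038 0.395 0 0 0;-0.038 0.395 0 0 0;-0.038 0.395 0 0 0'
python3 -m inch '-0.038 0.395 0 0 0;-0.038 0.395 0 0 0;-0.038 0.395 0 0 0;0 0 0 0 0;0 0 0 0 0;0 0 0 0 0;0 0 0 0 0;0 0 0 0 0'
python3 - <<'E'
from h import *
import cv2,pickle
s=capture("side");a=capture("wrist");pickle.dump(a,open("w8.pkl","wb"))
i=[cv2.resize(a["color"],(400,300),interpolation=cv2.INTER_AREA),cv2.resize(s["color"][180:330,140:340],(400,300),interpolation=cv2.INTER_CUBIC)]
cv2.imwrite("pics/p8.png",np.hstack(i))
E
```

```text
time_s: 15.05
tcp_pos: [0.4623, 0.1141, 0.1075]
eef_rot: [-180.0, -0.1, -180.0]
contact_force: [1.5, -0.2, -0.8]
gripper_width: 0.0421
gripper_force: 20.0
time_s: 16.05
tcp_pos: [0.4803, 0.2897, 0.1086]
eef_rot: [180.0, 0.0, 180.0]
contact_force: [-0.6, -0.5, -0.7]
gripper_width: 0.0422
gripper_force: 20.0
```

View pics/p8.png

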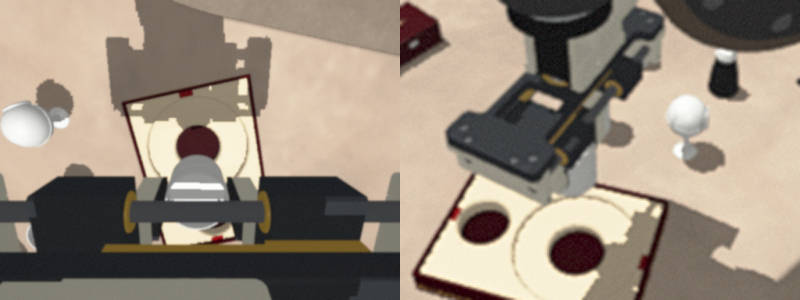

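```bash
python3 - <<'E'
from h import *
import pickle
w=pickle.load(open("w8.pkl","rb")); f=lambda p:(np.array(p)+.5)*1.28-.5
for k,p,z in(("ringL",(148,147),.022),("ringR",(246,147),.022),("ringTop",(196,93),.022),("c1",(123,103),.027),("c2",(249,76),.027),("wellT",(198,126),.012),("wL",(176,146),.01),("wR",(220,146),.01)): print(k,at_z(w,f(p),z))
a=np.radians(12)
R=np.array([[np.cos(a),-np.sin(a)],[np.sin(a),np.cos(a)]])
c=np.array([.5107,.2972])
for p in((-.031,0),(.066,0),(-.104,.074),(-.104,-.074)): print(p,c+R@p)
E
```

```text
ringL [0.48170931 0.23151719 0.022     ]
ringR [0.48177953 0.35016433 0.022     ]
ringTop [0.41816549 0.2897556  0.022     ]
c1 [0.42888119 0.20728502 0.027     ]
c2 [0.39991336 0.34785803 0.027     ]
wellT [0.45782871 0.2920953  0.012     ]
wL [0.48364924 0.2643601  0.01      ]
wR [0.48368243 0.31987133 0.01      ]
(-0.031, 0) [0.48037742 0.29075474]
(0.066, 0) [0.57525774 0.31092217]
(-0.104, 0.074) [0.39358718 0.34796011]
(-0.104, -0.074) [0.42435811 0.20319426]
```

```bash
python3 -m inch '-0.013 0.011 0.2 0 0;0 0 0.25 0 0;0 0 0.15 0 0;0 0 0.08 0 0;0 0 0.04 0 0;0 0 0.02 0 0;0 0 0.01 0 0;0 0 0 0 0'
```

```text
time_s: 17.15
tcp_pos: [0.4824, 0.2922, -0.0036]
eef_rot: [180.0, 0.0, -180.0]
contact_force: [-0.6, -0.6, -0.3]
gripper_width: 0.042
gripper_force: 20.0
```

```bash
python3 -m inch '0 0 0.01 0 0;0 0 0.004 0 0;0 0 0 0 0.65;0 0 0 0 0.65;0 0 0 0 0.65;0 0 0 0 0.65;0 0 -0.1 0 0.65;0 0 -0.4 0 0.65'
python3 - <<'E'
from h import *
import cv2
s=capture("side");cv2.imwrite("pics/p9.png",cv2.resize(s["color"][220:360,130:330],(800,560),interpolation=cv2.INTER_CUBIC))
E
```

```text
time_s: 18.15
tcp_pos: [0.4804, 0.2902, 0.0674]
eef_rot: [-179.7, -0.3, 180.0]
contact_force: [1.8, 0.8, 0.5]
gripper_width: 0.0569
gripper_force: 0.0
```

```bash
python3 -m inch '0 0 -0.4 0 1;0 0 -0.4 0 1;-0.224 -0.334 0 0 1;-0.224 -0.334 0 0 1;-0.224 -0.334 0 0 1;-0.224 -0.334 0 0 1;-0.224 -0.334 0 0 1;-0.224 -0.334 0 0 1'
python3 -m inch '0 0 0 0 1;0 0 0 0 1;0 0 0 0 1;0 0 0 0 1;0 0 0 0 1;0 0 0 0 1;0 0 0 0 1;0 0 0 0 1' 
python3 - <<'E'
from h import *
import cv2,pickle
s=capture("side");a=capture("wrist");pickle.dump(a,open("w10.pkl","wb"))
i=[cv2.resize(a["color"],(400,300),interpolation=cv2.INTER_AREA),cv2.resize(s["color"][100:250,180:380],(400,300),interpolation=cv2.INTER_CUBIC)]
s9=cv2.resize(cv2.imread("pics/p9.png"),(400,280))
t=cv2.resize(a["color"][160:300,150:350],(400,280),interpolation=cv2.INTER_CUBIC)
cv2.imwrite("pics/p10.png",np.vstack([np.hstack(i),np.hstack([s9,t])]))
E
```

```text
time_s: 19.2
tcp_pos: [0.6849, -0.0104, 0.1902]
eef_rot: [180.0, 0.1, -180.0]
contact_force: [1.4, 2.2, -0.1]
gripper_width: 0.0877
gripper_force: 0.0
time_s: 20.2
tcp_pos: [0.6838, -0.0086, 0.1887]
eef_rot: [-180.0, -0.0, -180.0]
contact_force: [-0.7, -0.5, -0.6]
gripper_width: 0.088
gripper_force: 0.0
```

View pics/p10.png

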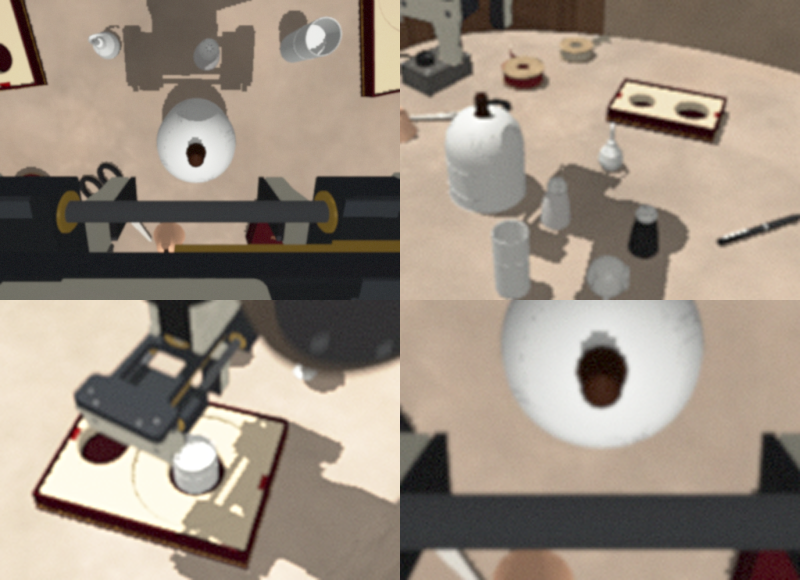

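The egg cup stands in its well. The knob's top is at wrist native ≈(251,204) and its foot at ≈(250,190).

```bash
python3 - <<'E'
from h import *
import pickle
w=pickle.load(open("w10.pkl","rb"))
print(at_z(w,(251,203),.147),at_z(w,(250,190),.125),get_state()["tcp_pos"])
# dome silhouette centre x (400-scale 158..236)
print(at_z(w,(196.8*1.28,150*1.28),.07))
f=lambda p:(np.array(p)+.5)*1.28-.5
print("salt head",at_z(w,f((207,45)),.06),"steel rim",at_z(w,f((322,37)),.088))
E
```

```text
[ 0.68534992 -0.00869053  0.147     ] [ 0.68055833 -0.00965238  0.125     ] [ 0.68379412 -0.00862092  0.18871152]
[ 0.69785484 -0.00808837  0.07      ]
salt head [0.56523157 0.00473817 0.06      ] steel rim [0.56100579 0.13273457 0.088     ]
```

```bash
python3 -m inch '0 0 0.25 0 0.4;0 0 0.2 0 0.4;0 0 0.1 0 0.4;0 0 0.048 0 0.4;0 0 0 0 0;0 0 0 0 0;0 0 0 0 0;0 0 0 0 0' 55
python3 -m inch '0 0 0 0 0;0 0 0 0 0;0 0 0 0 0;0 0 0 0 0;0 0 0 0 0;0 0 0 0 0;0 0 0 0 0;0 0 0 0 0'
```

```text
time_s: 21.3
tcp_pos: [0.6842, -0.0088, 0.0999]
eef_rot: [-180.0, 0.1, -180.0]
contact_force: [-0.5, -1.3, 1.7]
gripper_width: 0.0165
gripper_force: 55.0
time_s: 22.3
tcp_pos: [0.6843, -0.0088, 0.0997]
eef_rot: [-180.0, 0.1, -180.0]
contact_force: [-0.3, -3.0, 5.8]
gripper_width: 0.0168
gripper_force: 55.0
```

```bash
python3 -m inch '0 0 -0.03 0 0;0 0 -0.07 0 0;0 0 -0.15 0 0;0 0 -0.2 0 0;0 0 -0.2 0 0;0 0 -0.12 0 0;0 0 -0.03 0 0;0 0 0 0 0'
```

```text
time_s: 23.3
tcp_pos: [0.6833, -0.0084, 0.2181]
eef_rot: [180.0, -0.1, -180.0]
contact_force: [-0.1, 0.1, -5.7]
gripper_width: 0.0167
gripper_force: 55.0
```

```bash
python3 -m inch '0.067 0.1 0 0 0;0.107 0.16 0 0 0;0.134 0.2 0 0 0;0.161 0.24 0 0 0;0.201 0.3 0 0 0;0.201 0.3 0 0 0;0.161 0.24 0 0 0;0.134 0.2 0 0 0'
python3 -m inch '0.107 0.16 0 0 0;0.067 0.1 0 0 0;0 0 0 0 0;0 0 0.1 0 0;0 0 0.2 0 0;0 0 0.15 0 0;0 0 0 0 0;0 0 0 0 0'
python3 - <<'E'
from h import *
import cv2,pickle
s=capture("side");a=capture("wrist");t=capture("top");pickle.dump((s,a,t),open("p11.pkl","wb"))
i=[cv2.resize(a["color"],(400,300),interpolation=cv2.INTER_AREA),cv2.resize(s["color"][180:330,130:330],(400,300),interpolation=cv2.INTER_CUBIC)]
cv2.imwrite("pics/p11.png",np.hstack(i))
E
```

```text
time_s: 24.3
tcp_pos: [0.5066, 0.2538, 0.2182]
eef_rot: [-180.0, -0.1, -179.9]
contact_force: [-0.2, 0.6, -6.2]
gripper_width: 0.0165
gripper_force: 55.0
time_s: 25.3
tcp_pos: [0.4835, 0.2911, 0.152]
eef_rot: [180.0, 0.0, 180.0]
contact_force: [0.5, -0.7, -4.8]
gripper_width: 0.0163
gripper_force: 55.0
```

View pics/p11.png

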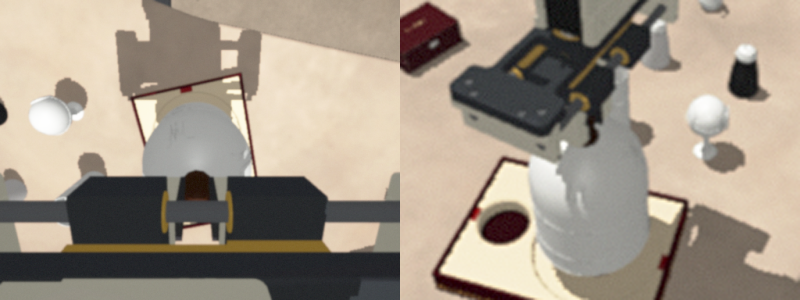

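The bell hangs upright over the seat. The box's near corners are at wrist (133,97) and (240,74).

```bash
python3 - <<'E'
from h import *
import pickle
s,w,t=pickle.load(open("p11.pkl","rb")); f=lambda p:(np.array(p)+.5)*1.28-.5
a=at_z(w,f((133,97)),.027)[:2];b=at_z(w,f((240,74)),.027)[:2];print(a,b,np.linalg.norm(a-b))
d=(b-a)/np.linalg.norm(b-a);u=np.array([d[1],-d[0]]);m=(a+b)/2;print(np.degrees(np.arctan2(u[1],u[0])),"seat",m+u*.073,"salt",m+u*.170)
E
python3 -m inch '0 0 0.06 0 0;0 0 0.06 0 0;0 0 0.04 0 0;0 0 0.03 0 0;0 0 0.02 0 0;0 0 0 0 0;0 0 0 0 0;0 0 0 0 0'
```

```text
[0.42809117 0.20918917] [0.39965652 0.34711441] 0.14082577950380498
11.648887180370297 seat [0.48537029 0.29289149] salt [0.58037241 0.31247712]
time_s: 26.45
tcp_pos: [0.4828, 0.2915, 0.1203]
eef_rot: [180.0, 0.0, -180.0]
contact_force: [-0.2, -0.2, -5.3]
gripper_width: 0.0163
gripper_force: 55.0
```

```bash
python3 -m inch '0 0 0.01 0 0;0 0 0.01 0 0;0 0 0.007 0 0;0 0 0.005 0 0;0 0 0 0 0;0 0 0 0 0;0 0 0 0 0;0 0 0 0 0'
```

```text
time_s: 27.45
tcp_pos: [0.483, 0.2915, 0.1157]
eef_rot: [180.0, 0.0, -180.0]
contact_force: [-1.7, -2.3, 3.7]
gripper_width: 0.0168
gripper_force: 55.0
```

```bash
python3 -m inch '0 0 0 0 0.6;0 0 0 0 0.6;0 0 0 0 0.6;0 0 0 0 0.6;0 0 0 0 0.6;0 0 -0.05 0 0.6;0 0 -0.2 0 0.6;0 0 -0.3 0 0.6'
python3 -m inch '-0.115 -0.381 0 0 1;-0.115 -0.381 0 0 1;-0.115 -0.381 0 0 1;-0.115 -0.381 0 0 1;-0.115 -0.381 0 0 1;0 0 0 0 1;0 0 0 0 1;0 0 0 0 1' 25
python3 - <<'E'
from h import *
import cv2,pickle
s=capture("side");a=capture("wrist");pickle.dump((s,a),open("p12.pkl","wb"))
i=[cv2.resize(a["color"][130:260,150:350],(400,260),interpolation=cv2.INTER_CUBIC),cv2.resize(s["color"][180:330,130:330],(400,300),interpolation=cv2.INTER_CUBIC)[:260]]
cv2.imwrite("pics/p12.png",np.hstack(i))
g=cv2.cvtColor(a["color"],cv2.COLOR_BGR2HSV)
E
```

```text
time_s: 28.45
tcp_pos: [0.4821, 0.2908, 0.1981]
eef_rot: [-179.9, -0.1, -180.0]
contact_force: [1.2, 0.7, -0.2]
gripper_width: 0.0529
gripper_force: 0.0
time_s: 29.45
tcp_pos: [0.5689, 0.0067, 0.198]
eef_rot: [180.0, 0.0, -179.9]
contact_force: [-0.9, 1.0, 0.7]
gripper_width: 0.0876
gripper_force: 0.0
```

View pics/p12.png

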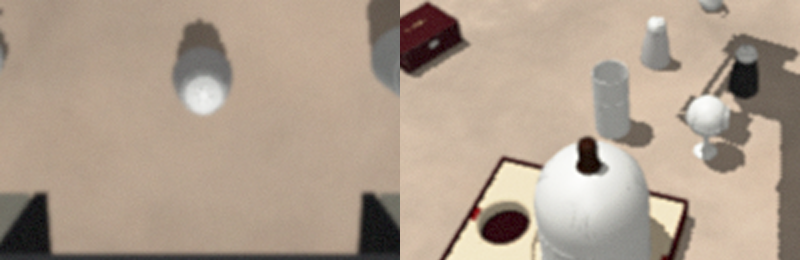

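The bell cover sits upright in its seat and the salt head is at wrist native (251.5,177.5). That was my last picture, so from here I'll check by numbers.

```bash
python3 - <<'E'
from h import *
import pickle
s,w=pickle.load(open("p12.pkl","rb"))
print(at_z(w,(251.5,177.5),.066),at_z(s,(130+656/2-200,180+22/2),.066),get_state()["tcp_pos"])
E
```

```text
[0.57039512 0.00691072 0.066     ] [0.56764237 0.00800173 0.066     ] [0.56891924 0.00686136 0.19799747]
```

```bash
python3 -m inch '0 0 0.3 0 1;0 0 0.38 0 1;0 0 0.35 0 1;0 0 0.2 0 1;0 0 0.11 0 1;0 0 0 0 0;0 0 0 0 0;0 0 0 0 0' 25
python3 -m inch '0 0 0 0 0;0 0 0 0 0;0 0 0 0 0;0 0 0 0 0;0 0 0 0 0;0 0 0 0 0;0 0 0 0 0;0 0 0 0 0'
```

```text
time_s: 30.55
tcp_pos: [0.5701, 0.006, -0.0018]
eef_rot: [180.0, 0.1, -180.0]
contact_force: [-0.2, -1.2, 0.4]
gripper_width: 0.0632
gripper_force: 0.0
time_s: 31.55
tcp_pos: [0.5691, 0.0057, -0.0032]
eef_rot: [180.0, 0.0, -180.0]
contact_force: [-0.5, 0.5, 1.3]
gripper_width: 0.0299
gripper_force: 24.9
```

```bash
python3 -m inch '0 0 -0.05 0 0;0 0 -0.25 0 0;0 0 -0.4 0 0;0 0 -0.15 0 0;-0.01 0.34 0 0 0;-0.01 0.34 0 0 0;-0.01 0.34 0 0 0;-0.01 0.34 0 0 0'
python3 -m inch '-0.01 0.34 0 0 0;-0.01 0.34 0 0 0;0 0 0 -0.0167 0;0 0 0 -0.0167 0;0 0 0 0 0;0 0 0 0 0;0 0 0 0 0;0 0 0 0 0'
```

```text
time_s: 32.55
tcp_pos: [0.5746, 0.211, 0.1246]
eef_rot: [-180.0, -0.0, -180.0]
contact_force: [0.3, -1.1, -0.8]
gripper_width: 0.0301
gripper_force: 24.7
time_s: 33.55
tcp_pos: [0.578, 0.3115, 0.1243]
eef_rot: [180.0, 0.0, -168.0]
contact_force: [0.7, -0.7, -1.6]
gripper_width: 0.0299
gripper_force: 24.7
```

```bash
python3 -m inch '0 0.005 0.2 0 0;0 0 0.25 0 0;0 0 0.17 0 0;0 0 0.08 0 0;0 0 0.05 0 0;0 0 0.03 0 0;0 0 0.015 0 0;0 0 0 0 0'
```

```text
time_s: 34.55
tcp_pos: [0.578, 0.3126, 0.0055]
eef_rot: [180.0, 0.0, -168.0]
contact_force: [0.2, -0.4, -0.6]
gripper_width: 0.0299
gripper_force: 24.7
```

```bash
python3 -m inch '0 0 0.008 0 0;0 0 0.008 0 0;0 0 0.002 0 0;0 0 0 0 0.65;0 0 0 0 0.65;0 0 0 0 0.65;0 0 0 0 0.65;0 0 0 0 0.65'
python3 -m inch '0 0 -0.1 0 0.65;0 0 -0.3 0 0.65;0 0 -0.4 0 0.65;0 0 0 0.0167 1;0 0 0 0.0167 1;0 0 0 0 1;0 0 0 0 1;0 0 0 0 1'
python3 - <<'E'
from h import *
import cv2,pickle
s=capture("side");a=capture("wrist");t=capture("top");pickle.dump((s,a,t),open("p13.pkl","wb"))
s0=pickle.load(open("p12.pkl","rb"))[0]
# whiteness change around expected salt head in side view
def show(c,X,h=9):
    p=proj(c,np.array(X));g=cv2.cvtColor(c["color"],cv2.COLOR_BGR2GRAY);x,y=np.round(p).astype(int);print(p);print(g[y-h:y+h+1:2,x-h:x+h+1:2])
show(s,[.578,.3125,.066]);show(a,[.578,.3125,.066])
E
```

```text
time_s: 35.55
tcp_pos: [0.5778, 0.3124, 0.0023]
eef_rot: [-180.0, -0.0, -168.0]
contact_force: [-0.6, 0.3, -0.0]
gripper_width: 0.057
gripper_force: 0.0
time_s: 36.55
tcp_pos: [0.5778, 0.3123, 0.1223]
eef_rot: [-180.0, -0.0, -179.9]
contact_force: [-0.2, 0.3, 0.3]
gripper_width: 0.0878
gripper_force: 0.0
[177.90463299 276.49158998]
[[186 183 181 109 109 228 230 228 227 228]
 [184 183 146  43 149 229 228 228 229 226]
 [185 177  79 146 232 233 233 229 228 226]
 [184 132 155 245 239 231 227 208 225 228]
 [163 104 243 246 241 232 225 204 207 228]
 [107 122 235 244 238 228 229 153 192 230]
 [ 42 172 215 231 231 182 163 136 145 221]
 [122 210 178 187 176 148 155 133 121 144]
 [153 208 156 143 139 130 124 129 127 119]
 [ 83 170 166 154 133 132 131 131 125 121]]
[251.36877132 196.22442748]
[[130 138 143 156 177 184 182 169 150 140]
 [140 151 182 200 208 209 207 205 196 173]
 [155 188 209 207 208 207 209 206 211 207]
 [183 211 211 211 213 221 219 213 214 214]
 [210 218 217 216 207 234 220 220 220 219]
 [219 221 224 233 226 238 232 229 230 223]
 [220 225 225 220 235 244 244 221 220 228]
 [222 230 229 230 235 244 241 232 233 231]
 [213 230 232 239 222 234 228 229 238 233]
 [201 231 232 236 233 239 239 237 234 233]]
```

```bash
python3 -m inch '0 0 -0.2 0 1;0.045 -0.397 0 0 1;0.045 -0.397 0 0 1;0.045 -0.397 0 0 1;0 0 0 0 1;0 0 0 0 1;0 0 0 0 1;0 0 0 0 1' 20
python3 - <<'E'
from h import *
import cv2,pickle
a=capture("wrist");pickle.dump(a,open("p14.pkl","wb"));print(get_state()["tcp_pos"])
p=proj(a,np.array([.5575,.1335,.088]));print(p,"px/mm",proj(a,np.array([.5575,.1345,.088]))-p)
g=cv2.cvtColor(a["color"],cv2.COLOR_BGR2GRAY);x,y=np.round(p).astype(int)
print(x-45,y-54);print(g[y-54:y+36:5,x-45:x+46:5])
E
```

```text
time_s: 37.7
tcp_pos: [0.5577, 0.1347, 0.152]
eef_rot: [-180.0, -0.0, -179.9]
contact_force: [-0.4, 0.4, 0.9]
gripper_width: 0.0876
gripper_force: 0.0
[0.55763934 0.13459898 0.15201229]
[249.83539303 193.29471814] px/mm [1.14577682 0.00183023]
205 139
[[183 187 181 181 181 178  95  98  98  93  96  95 174 178 179 179 178 178
  178]
 [183 184 182 181 181 155  95  95  93  96  93  96 115 180 180 179 180 179
  183]
 [182 181 182 182 182 141  97  94  97  95  94  96 118 179 178 178 178 183
  181]
 [185 184 187 184 184 151  97  96  95  98  95  96 101 182 180 179 179 181
  181]
 [185 185 181 184 186 182  97  98 114 121 116 103  98 180 181 178 178 180
  181]
 [182 187 185 182 186 183  95 120 123 124 122 120 107 181 182 184 180 176
  176]
 [185 186 183 183 182 183 113 127 123 121 125 128 119 180 183 178 176 174
  174]
 [183 186 186 184 182 183 129 122 169 206 182 131 125 168 180 174 173 174
  173]
 [185 183 184 182 183 177 151 245 247 247 248 247 206 146 181 171 171 170
  173]
 [185 185 183 182 182 160 247 248 247 248 248 248 245 171 172 172 169 168
  169]
 [182 183 183 179 182 178 215 247 248 248 248 247 172 160 174 173 171 170
  168]
 [177 179 182 184 182 147 145 184 224 247 213 140 137 149 174 169 173 167
  168]
 [182 181 181 181 180 151 136 134 133 137 135 135 217 122 171 170 170 170
  168]
 [178 178 179 178 180 179 120 135 181 219 208 183 123 148 169 168 170 168
  168]
 [177 177 175 178 179 176 145 120 121 122 124 121 123 176 171 172 171 169
  167]
 [175 179 176 179 178 179 179 171 129 122 127 153 178 173 167 169 169 171
  167]
 [178 177 177 179 180 180 182 182 178 184 176 172 171 172 167 168 169 171
  169]
 [178 178 176 176 180 178 181 181 177 174 172 170 173 173 172 166 171 168
  170]]
```

```bash
python3 -m inch '0 -0.003 0.2 0 1;0 0 0.3 0 1;0 0 0.25 0 1;0 0 0.1 0 1;0 0 0.037 0 1;0 0 0 0 0;0 0 0 0 0;0 0 0 0 0' 20
python3 -m inch '0 0 0 0 0;0 0 0 0 0;0 0 0 0 0;0 0 0 0 0;0 0 0 0 0;0 0 0 0 0;0 0 0 0 0;0 0 0 0 0'
```

```text
time_s: 38.75
tcp_pos: [0.5582, 0.1336, 0.0203]
eef_rot: [179.9, 0.1, -180.0]
contact_force: [0.1, -0.5, 0.1]
gripper_width: 0.0631
gripper_force: 0.0
time_s: 39.75
tcp_pos: [0.5578, 0.1334, 0.0194]
eef_rot: [180.0, 0.0, -180.0]
contact_force: [-0.5, 0.2, 3.3]
gripper_width: 0.0415
gripper_force: 20.0
```

```bash
python3 -m inch '0 0 -0.05 0 0;0 0 -0.25 0 0;0 0 -0.3 0 0;0 0 -0.15 0 0;0.054 -0.361 0 0 0;0.054 -0.361 0 0 0;0.054 -0.361 0 0 0;0.054 -0.361 0 0 0'
python3 -m inch '0.054 -0.361 0 0 0;0.054 -0.361 0 0 0;0.054 -0.361 0 0 0;0.054 -0.361 0 0 0;0 0 0 0 0;0 0 0 0 0;0 0 0 0 0;0 0 0 0 0'
python3 - <<'E'
from h import *
import cv2,pickle
a=capture("wrist");s=capture("side");pickle.dump((a,s),open("p15.pkl","wb"))
p=np.array([proj(a,np.array([.451,-.3036,.027])),proj(a,np.array([.493,-.2995,.022]))]);print(p)
# cream mask extents near box, bottom visible rows
h=cv2.cvtColor(a["color"],cv2.COLOR_BGR2HSV);g=a["color"].astype(int)
x,y=np.round(p[0]).astype(int)
for r in range(y-16,226,6):
    print(r,' '.join('%3d'%v for v in g[r,x-90:x+90:5,2]-g[r,x-90:x+90:5,0]*0))
print(x-90)
E
```

```text
time_s: 40.75
tcp_pos: [0.5245, -0.0848, 0.132]
eef_rot: [180.0, -0.0, -180.0]
contact_force: [1.6, -0.2, -1.3]
gripper_width: 0.0417
gripper_force: 20.0
time_s: 41.75
tcp_pos: [0.4933, -0.2989, 0.1319]
eef_rot: [180.0, 0.0, -179.9]
contact_force: [-0.0, 0.4, -1.5]
gripper_width: 0.0411
gripper_force: 20.0
[[246.55117152 139.59011005]
 [250.80663946 180.73018118]]
124 123 123 126 125 124 121 123 123 126 124 123 126 129 126 128 130 133 132 131 131 130 129 128 126 126 125 126 124 123 123 121 125 124 126 127 127
130 146 122 154 227 226 226 225 128 122 129 126 124 124 124 208 128 127 127 130 129 129 129 129 130 124 126 123 123 194 227 226 226 227 127 127 202
136 225 152 176 228 228 228 226 213 187 126 127 125 125 124 128 127 127 128 124 127 115 111  96  77  66  53  50  55 202 226 227 228 228 147 156 227
142 226 227 229 226 229 228 227 227 219 123 121 111  95  74  70  54  52  49  56  54  67  85 106 130 147 153 156  65 223 226 228 227 227 226 227 226
148 228 229 230 227 229 230 229 229  81  79 112 156 197 236 210 151 127 100  95 103 158 157 159 250 251 251 251 128 221 229 227 228 227 227 2
[... 1086 characters left out ...]
 197 253 253 252 215 121 146 146 146 145 143 147 145 164 253 253 253 253  98 225 228 227 225 225 225 226
202 232 232 234 234 231 233 229 228 229 226 106 253 253 253 237 145 146 146 149 149 147 148 148 143 225 253 253 253 121 225 228 226 227 226 225 224
208 231 234 235 234 234 233 231 230 230 225  87 252 253 253 148 149 148 148 150 149 146 146 145 148 147 253 253 253 149 223 230 226 225 226 226 223
214 231 232 232 232 233 232 230 229 229 228 112 251 253 250 147 148 149 152 153 148 149 152 149 150 145 245 253 253 186 222 229 227 226 225 224 226
220 231 232 231 231 230 230 230 231 230 226 162 234 253 203 150 146 148 145 149 150 147 146 148 150 150 185 253 253 222 196 227 227 226 222 223 223
157
```

```bash
python3 - <<'E'
from h import *
import pickle
a,s=pickle.load(open("p15.pkl","rb"))
g=a["color"][:,:,2]; print(list(g[128:196:1,250]))
print("cam",-a["R"].T@a["t"])
for r,z in((140,.0),(140,.027),(146,.027),(158.5,.022)): print(r,z,at_z(a,(250,r),z))
E
```

```text
[np.uint8(131), np.uint8(128), np.uint8(128), np.uint8(132), np.uint8(132), np.uint8(128), np.uint8(130), np.uint8(129), np.uint8(124), np.uint8(114), np.uint8(97), np.uint8(67), np.uint8(51), np.uint8(50), np.uint8(49), np.uint8(54), np.uint8(74), np.uint8(87), np.uint8(95), np.uint8(97), np.uint8(96), np.uint8(108), np.uint8(133), np.uint8(147), np.uint8(155), np.uint8(159), np.uint8(154), np.uint8(151), np.uint8(138), np.uint8(107), np.uint8(71), np.uint8(48), np.uint8(34), np.uint8(34), np.uint8(46), np.uint8(57), np.uint8(66), np.uint8(70), np.uint8(74), np.uint8(70), np.uint8(70), np.uint8(74), np.uint8(74), np.uint8(73), np.uint8(72), np.uint8(76), np.uint8(73), np.uint8(72), np.uint8(70), np.uint8(76), np.uint8(72), np.uint8(76), np.uint8(74), np.uint8(74), np.uint8(72), np.uint8(76), np.uint8(78), np.uint8(76), np.uint8(81), np.uint8(102), np.uint8(125), np.uint8(143), np.uint8(148), np.uint8(147), np.uint8(147), np.uint8(148), np.uint8(150), np.uint8(147)]
cam [ 0.42023926 -0.29803171  0.32227082]
140 0.0 [ 0.4542344  -0.30047862  0.        ]
140 0.027 [ 0.45138627 -0.30027361  0.027     ]
146 0.027 [ 0.45715203 -0.300275    0.027     ]
158.5 0.022 [ 0.47019831 -0.30031596  0.022     ]
```

```bash
python3 -m inch '-0.015 -0.005 0.2 0 0;0 0 0.2 0 0;0 0 0.14 0 0;0 0 0.08 0 0;0 0 0.05 0 0;0 0 0.02 0 0;0 0 0 0 0;0 0 0 0 0'
```

```text
time_s: 42.85
tcp_pos: [0.4956, -0.3008, 0.0289]
eef_rot: [-180.0, 0.1, -180.0]
contact_force: [-0.5, 0.0, -1.7]
gripper_width: 0.0416
gripper_force: 20.0
```

```bash
python3 -m inch '0 0 0.01 0 0;0 0 0.011 0 0;0 0 0.002 0 0;0 0 0 0 0.7;0 0 0 0 0.7;0 0 0 0 0.7;0 0 0 0 0.7;0 0 0 0 0.7'
python3 -m inch '0 0 -0.1 0 0.7;0 0 -0.35 0 0.7;0 0 -0.4 0 1;0 0 0 0 1;0 0 0 0 1;0 0 0 0 1;0 0 0 0 1;0 0 0 0 1'
python3 - <<'E'
from h import *
import cv2,pickle
s=capture("side");a=capture("wrist");pickle.dump((s,a),open("p16.pkl","wb"))
p=proj(a,np.array([.4955,-.3005,.094]));x,y=np.round(p).astype(int);g=a["color"][:,:,2];print(p)
print(g[y-40:y+36:5,x-45:x+46:5])
E
```

```text
time_s: 43.85
tcp_pos: [0.4951, -0.3007, 0.0247]
eef_rot: [180.0, -0.0, -180.0]
contact_force: [0.3, -0.8, -0.3]
gripper_width: 0.0618
gripper_force: 0.0
time_s: 44.85
tcp_pos: [0.4949, -0.3006, 0.1516]
eef_rot: [180.0, -0.1, -180.0]
contact_force: [0.6, 0.7, 0.3]
gripper_width: 0.0875
gripper_force: 0.0
[251.3349638  196.18455594]
[[189 237 237 238 238 151 118  57  25  30  25  48 117 237 238 239 238 190
  159]
 [131 237 237 237 237 148  33  52 115 120 114  87  30 187 240 239 239 221
  146]
 [ 92 237 237 238 235  78  48 121 122 126 121 121 101  64 233 237 238 227
  116]
 [ 73 237 237 239 214  54 112 129 119 123 121 124 122  66 192 238 238 231
  110]
 [ 93 233 238 238 186  58 123 122 162 198 180 131 122  90 165 238 238 237
   86]
 [125 218 239 238 198  80 151 244 247 247 247 246 220 115 172 239 239 238
   83]
 [158 197 239 238 225 133 244 247 246 247 246 248 246 187 215 239 240 239
   82]
 [184 143 237 237 239 179 152 245 246 247 247 247 175 201 233 240 239 238
   92]
 [190  85 237 238 236 138 178 134 238 239 238 155 130 161 225 239 238 238
  113]
 [192  78 238 239 239 142 138 137 136 132 135 135 170 121 225 239 238 238
  127]
 [194  97 235 237 239 187 120 153 187 170 157 192 121 127 236 239 239 239
  157]
 [192 129 209 236 239 231 127 122 117 118 119 120 122 208 238 239 238 239
  181]
 [192 157 198 238 238 237 228 156 121 119 120 128 208 237 239 239 239 237
  206]
 [190 177 134 239 239 238 238 237 231 226 228 237 239 239 239 240 238 240
  227]
 [190 183  79 237 239 237 238 238 239 238 234 230 236 239 240 240 239 239
  228]
 [189 188  78 237 238 238 238 239 232  90  58  62  62 170 239 239 238 239
  236]]
```

```bash
python3 -m inch '0.046 0.398 0 0 1;0.046 0.398 0 0 1;0.046 0.398 0 0 1;0.046 0.398 0 0 1;0.046 0.398 0 0 1;0.046 0.398 0 0 1;0.046 0.398 0 0 1;0 0 0 0 1'
python3 -m inch '0 0 0 0 1;0 0 0 0 1;0 0 0 0 1;0 0 0 0 1;0 0 0 0 1;0 0 0 0 1;0 0 0 0 1;0 0 0 0 1' 15
python3 - <<'E'
from h import *
import cv2,pickle
a=capture("wrist");pickle.dump(a,open("p17.pkl","wb"));print(get_state()["tcp_pos"])
p=proj(a,np.array([.4465,.117,.056]));x,y=np.round(p).astype(int);g=a["color"][:,:,2];print(p,proj(a,np.array([.4475,.118,.056]))-p)
print(g[y-40:y+36:4,x-44:x+45:4])
E
```

```text
time_s: 45.95
tcp_pos: [0.4466, 0.1208, 0.1525]
eef_rot: [180.0, 0.0, -179.7]
contact_force: [-0.3, 0.3, 0.0]
gripper_width: 0.0877
gripper_force: 0.0
time_s: 46.95
tcp_pos: [0.4468, 0.1173, 0.1523]
eef_rot: [180.0, 0.0, -180.0]
contact_force: [0.0, 1.1, -0.7]
gripper_width: 0.0878
gripper_force: 0.0
[0.44674767 0.11727253 0.15230665]
[251.07389504 184.08736738] [1.02540952 0.99383937]
[[199 198 201 201 200 200 163 106 108 108 108 106 106 105 137 198 200 200
  205 202 206 201 202]
 [198 201 201 202 205 204 136 108 110 100 106 103 108 106 105 143 203 203
  206 204 204 203 198]
 [199 201 200 202 201 200 125 107 107 107 106 107 104 107 104 113 198 202
  204 200 204 203 205]
 [202 202 201 201 201 187 110 105 106 104 109 106 103 104 104 111 202 202
  200 204 204 205 204]
 [201 203 203 202 201 202 124 108 111 107 109 109 107 108 107 110 199 202
  200 202 206 204 205]
 [201 201 199 202 200 202 123 107 115 128 126 136 135 138 108 163 201 199
  198 201 203 204 204]
 [202 204 201 200 200 199 186 115 136 178 209 163 142 127 128 191 203 199
  198 199 201 200 199]
 [202 201 199 200 201 201 166 19
[... 432 characters left out ...]
194 199 197 201 201]
 [202 201 201 204 201 195 192 216 226 234 240 246 240 235 230 220 190 196
  194 198 197 203 201]
 [197 199 202 202 196 200 188 219 229 236 240 244 242 237 232 221 180 197
  198 198 199 198 202]
 [201 204 201 202 202 201 192 212 229 236 241 241 240 238 230 213 197 193
  199 199 202 203 201]
 [203 199 200 203 202 203 198 196 219 230 237 238 236 233 220 197 198 198
  193 198 200 199 199]
 [198 201 202 202 200 201 198 196 194 191 211 224 220 207 194 197 193 194
  195 194 193 195 198]
 [202 202 200 203 196 195 196 197 200 198 199 197 193 196 194 196 191 194
  195 194 196 196 196]
 [200 202 202 202 202 199 198 198 198 200 200 201 199 199 195 191 194 194
  193 194 196 195 194]]
```

```bash
python3 -m inch '-0.008 0 0.2 0 1;0 0 0.35 0 1;0 0 0.25 0 1;0 0 0.12 0 1;0 0 0.055 0 1;0 0 0 0 0;0 0 0 0 0;0 0 0 0 0' 15
python3 -m inch '0 0 0 0 0;0 0 0 0 0;0 0 0 0 0;0 0 0 0 0;0 0 0 0 0;0 0 0 0 0;0 0 0 0 0;0 0 0 0 0' 25
```

```text
time_s: 48.0
tcp_pos: [0.4485, 0.1176, 0.0069]
eef_rot: [179.9, 0.1, -180.0]
contact_force: [-0.4, -0.5, -0.8]
gripper_width: 0.0634
gripper_force: 0.0
time_s: 49.0
tcp_pos: [0.4482, 0.1174, 0.0062]
eef_rot: [180.0, 0.0, -180.0]
contact_force: [-0.6, 0.6, 5.4]
gripper_width: 0.0422
gripper_force: 25.0
```

```bash
python3 -m inch '0 0 -0.02 0 0;0 0 -0.03 0 0;0 0 -0.05 0 0;0 0 0 0 0;0 0 0 0 0;0 0 0 0 0;0 0 0 0 0;0 0 0 0 0'
python3 - <<'E'
from h import *
import cv2,pickle
a=pickle.load(open("p17.pkl","rb"));s0=pickle.load(open("p16.pkl","rb"))[0];s=capture("side")
for c in(s0,s):
    p=proj(c,np.array([.447,.117,.003]));x,y=np.round(p).astype(int);print(p);print(c["color"][y-20:y+8:2,x-12:x+13:2,1])
E
```

```text
time_s: 50.0
tcp_pos: [0.4479, 0.1172, 0.021]
eef_rot: [-180.0, -0.0, -180.0]
contact_force: [0.3, -0.9, -0.8]
gripper_width: 0.0422
gripper_force: 25.0
[282.36366689 254.87394032]
[[194 195 221 234 238 243 244 239 233 225 204 184 194]
 [192 201 214 223 226 233 235 233 226 209 187 186 189]
 [189 199 207 199 203 223 225 227 212 190 165 159 171]
 [188 191 193 174 198 202 201 198 186 168 138 144 174]
 [187 188 177 157 180 176 174 167 158 150 133 143 176]
 [189 189 183 154 153 170 169 158 156 163 143 174 190]
 [189 185 187 189 165 144 141 143 146 160 186 196 192]
 [185 186 187 185 188 187 138 155 187 190 194 194 193]
 [186 185 187 184 193 217 150 142 147 125 115 123 149]
 [189 187 184 195 246 236 136 132 128 105  99  97  97]
 [186 187 188 209 249 203 135 139 142 120  98 100 104]
 [189 185 189 192 232 236 142 148 136 108  98  98  98]
 [188 189 187 187 187 193 137 133 106  96  98  98  98]
 [188 189 187 189 190 188 133  97  98  98  99  98  96]]
[282.36366689 254.87394032]
[[ 43  51  73  71  74  76  65  65  44  91  77  47 170]
 [ 86  48  44  40  57  71  70  51  87  96  51 102 196]
 [158 146 105  75  41  40  37  74 157 166 134 162 200]
 [157 162 158 158 128 100  95 141 161 161 175 222 180]
 [157 159 156 156 134 156 158 157 172 190 224 217 130]
 [159 160 155 156 100 109 155 157 195 227 224 142 110]
 [206 172 157 157 152 153 161 154 187 216 181 114 116]
 [217 216 197 184 173 159 159 147 156 189 206 123 118]
 [219 218 215 226 255 230 156 160 165 173 192 129 118]
 [219 218 219 215 236 254 175 170 157 134 118 118 117]
 [220 219 219 220 216 168 153 148 124 115 117 119 120]
 [220 219 219 219 221 152 113 113 114 113 117 115 116]
 [219 219 217 222 220 220 134 116 114 116 114 116 117]
 [218 219 218 218 220 222 217 155 117 114 114 117 118]]
```

```bash
python3 -m inch '0 0 -0.1 0 0;0 0 -0.25 0 0;0 0 -0.25 0 0;0 0 -0.13 0 0;-0.106 -0.34 0 0 0;-0.106 -0.34 0 0 0;-0.106 -0.34 0 0 0;-0.106 -0.34 0 0 0'
python3 -m inch '-0.106 -0.34 0 0 0;-0.106 -0.34 0 0 0;-0.106 -0.34 0 0 0;-0.106 -0.34 0 0 0;0 0 0 0 0;0 0 0 0 0;0 0 0 0 0;0 0 0 0 0'
python3 - <<'E'
from h import *
import cv2,pickle
a=capture("wrist");s=capture("side");pickle.dump((a,s),open("p18.pkl","wb"));print(get_state()["tcp_pos"])
# well floor dark-red mask in side view near the narrow well
for n,c in(("side",s),):
    p=proj(c,np.array([.5748,-.291,.022]));x,y=np.round(p).astype(int);print(p);print(c["color"][y-12:y+13:2,x-24:x+25:2,1])
p=proj(a,np.array([.5748,-.291,.022]));print(p)
x,y=np.round(p).astype(int)
print(y-60,x-44);print(a["color"][y-60:228:4,x-44:x+45:4,1])
E
```

```text
time_s: 51.05
tcp_pos: [0.5119, -0.0884, 0.1307]
eef_rot: [180.0, 0.0, -180.0]
contact_force: [0.4, 0.4, -1.4]
gripper_width: 0.0423
gripper_force: 25.0
time_s: 52.05
tcp_pos: [0.5754, -0.2898, 0.131]
eef_rot: [-180.0, 0.0, -179.9]
contact_force: [0.3, 0.5, -0.9]
gripper_width: 0.0424
gripper_force: 25.0
[ 0.57541843 -0.28996682  0.13099954]
[300.52430997 149.75630238]
[[185 188 185 186 186 184 186 184 167 180 188 186 187 184 185 183 181 178
  181 178 177 181 142 139 141]
 [184 184 183 182 183 186 186 133  85  86  85 108 151 156 174 188 182 183
  184 178 179 178 136 138 142]
 [191 188 183 183 180 179 160  82 222 229 215 173 143 114  81  86  99 136
  154 170 184 179 136 139 141]
 [189 189 189 187 186 185 109 182 231 228 231 232 233 229 228 227 181 145
  131  76  77  97 133 138 141]
 [190 190 189 190 186 144  64 202 231 228 216 202 209 223 227 228 231 231
  232 213 127 111 135 135 142]
 [191 192 190 189 176  81 107 209 224 151 131 126 129 130 170 220 229 228
  230 168 116 126 139 139 142]
 [194 194 191 188 108 163 230 230 224 133 103 107 104 108 134 175 206 177
  154 135 121 128 137 14
[... 2593 characters left out ...]
246 247 246 245 245]
 [ 43 228 245 246 244 245 246 246 243 194 159 154 154 173 243 247 246 246
  246 246 246 245 245]
 [ 73 212 245 245 245 246 246 244 182 157 164 167 158 159 168 242 246 245
  245 245 246 245 245]
 [108 170 246 245 245 245 245 193 155 153 146 141 145 146 153 184 246 246
  245 245 246 245 246]
 [146 127 245 245 245 245 223 142 104  91  78  77 130 143 151 151 242 245
  228 237 234 225 136]
 [172  57 244 246 237 161  98 132 147 146 118  86 145 143 144 149 142  84
   32  25  32  38  54]
 [182  37 231 205 125 112 146 147 143 119 118 146 145 144 146 146 138 145
  144 182 185 189 191]
 [183  39  75 123 109 138 138 113 116 148 150 149 148 146 145 148 147 145
  147 156 190 176 161]]
```

```bash
python3 - <<'E'
from h import *
import pickle
a,s=pickle.load(open("p18.pkl","rb"))
print(list(a["color"][155:205,250,1]))
for r,z in((163,.022),(195,.006),(164,.022)): print(r,z,at_z(a,(250,r),z))
print(at_z(a,(206+4*6.3-2,180),.006),at_z(a,(206+4*15.9,180),.006))
E
```

```text
[np.uint8(138), np.uint8(143), np.uint8(173), np.uint8(217), np.uint8(225), np.uint8(198), np.uint8(140), np.uint8(79), np.uint8(39), np.uint8(26), np.uint8(27), np.uint8(32), np.uint8(27), np.uint8(31), np.uint8(34), np.uint8(31), np.uint8(32), np.uint8(25), np.uint8(36), np.uint8(31), np.uint8(30), np.uint8(33), np.uint8(34), np.uint8(30), np.uint8(33), np.uint8(34), np.uint8(30), np.uint8(24), np.uint8(32), np.uint8(34), np.uint8(29), np.uint8(27), np.uint8(32), np.uint8(27), np.uint8(32), np.uint8(30), np.uint8(34), np.uint8(28), np.uint8(23), np.uint8(21), np.uint8(31), np.uint8(65), np.uint8(102), np.uint8(119), np.uint8(134), np.uint8(144), np.uint8(154), np.uint8(160), np.uint8(163), np.uint8(167)]
163 0.022 [ 0.55668995 -0.29115293  0.022     ]
195 0.006 [ 0.59468046 -0.29129321  0.006     ]
164 0.022 [ 0.55770105 -0.29115341  0.022     ]
[ 0.5780122  -0.31351726  0.006     ] [ 0.57794208 -0.27034093  0.006     ]
```

```bash
python3 - <<'E'
from h import *
import pickle
a,s=pickle.load(open("p18.pkl","rb"))
for z in(.12,.125,.128): print(proj(a,np.array([[.575-.0135,-.29,z],[.575,-.2765,z],[.575,-.3035,z]])).round(1).tolist())
print([list(a["color"][r,222:282:3,1]) for r in (203,206,209,212)])
E
python3 -m inch '0 -0.007 0.2 0 0;0 0 0.2 0 0;0 0 0.15 0 0;0 0 0.08 0 0;0 0 0 0 0;0 0 0 0 0;0 0 0 0 0;0 0 0 0 0'
```

```text
[[250.6, 195.3], [269.8, 213.7], [231.4, 213.7]]
[[250.5, 197.4], [270.2, 216.2], [230.9, 216.1]]
[[250.5, 198.7], [270.4, 217.8], [230.6, 217.7]]
[[np.uint8(246), np.uint8(246), np.uint8(245), np.uint8(246), np.uint8(246), np.uint8(241), np.uint8(202), np.uint8(161), np.uint8(161), np.uint8(164), np.uint8(163), np.uint8(158), np.uint8(160), np.uint8(213), np.uint8(242), np.uint8(245), np.uint8(246), np.uint8(245), np.uint8(246), np.uint8(246)], [np.uint8(245), np.uint8(246), np.uint8(245), np.uint8(245), np.uint8(241), np.uint8(181), np.uint8(158), np.uint8(159), np.uint8(165), np.uint8(165), np.uint8(163), np.uint8(163), np.uint8(158), np.uint8(154), np.uint8(188), np.uint8(243), np.uint8(246), np.uint8(245), np.uint8(246), np.uint8(246)], [np.uint8(245), np.uint8(245), np.uint8(245), np.uint8(243), np.uint8(193), np.uint8(153), np.uint8(152), np.uint8(151), np.uint8(146), np.uint8(143), np.uint8(145), np.uint8(142), np.uint8(146), np.uint8(152), np.uint8(154), np.uint8(214), np.uint8(246), np.uint8(246), np.uint8(246), np.uint8(246)], [np.uint8(245), np.uint8(245), np.uint8(244), np.uint8(231), np.uint8(153), np.uint8(136), np.uint8(106), np.uint8(87), np.uint8(65), np.uint8(65), np.uint8(97), np.uint8(139), np.uint8(143), np.uint8(148), np.uint8(154), np.uint8(169), np.uint8(242), np.uint8(246), np.uint8(243), np.uint8(244)]]
time_s: 53.15
tcp_pos: [0.5756, -0.2919, 0.0368]
eef_rot: [-180.0, 0.1, -180.0]
contact_force: [0.2, -0.0, -0.5]
gripper_width: 0.0425
gripper_force: 25.0
```

```bash
python3 -m inch '0 0 0.05 0 0;0 0 0.05 0 0;0 0 0.03 0 0;0 0 0.02 0 0;0 0 0.01 0 0;0 0 0 0 0;0 0 0 0 0;0 0 0 0 0'
```

```text
time_s: 54.15
tcp_pos: [0.5754, -0.2918, 0.0124]
eef_rot: [-180.0, 0.0, -180.0]
contact_force: [-0.5, -0.2, 2.4]
gripper_width: 0.0424
gripper_force: 25.0
```

```bash
python3 -m inch '0 0 0 0 0.8;0 0 0 0 0.8;0 0 0 0 0.8;0 0 0 0 0.8;0 0 0 0 0.8;0 0 0 0 0.8;0 0 -0.05 0 0.8;0 0 -0.3 0 0.8'
python3 -m inch '0 0 -0.35 0 0.8;0 0 -0.3 0 0.8;0 0 0 0 1;0 0 0 0 1;0 0 0 0 1;0 0 0 0 1;0 0 0 0 1;0 0 0 0 1'
python3 - <<'E'
from h import *
import cv2
a=capture("wrist");s=capture("side")
for n,c,X,st in(("wrist",a,[.575,-.291,.062],4),("side",s,[.575,-.291,.062],2)):
    p=proj(c,np.array(X));x,y=np.round(p).astype(int);print(n,p);print(c["color"][y-9*st:y+10*st:st,x-10*st:x+11*st:st,1])
E
```

```text
time_s: 55.15
tcp_pos: [0.573, -0.2912, 0.0626]
eef_rot: [179.9, -0.3, 180.0]
contact_force: [0.3, 0.2, 0.4]
gripper_width: 0.0701
gripper_force: 0.0
time_s: 56.15
tcp_pos: [0.5752, -0.2918, 0.1617]
eef_rot: [180.0, -0.0, -180.0]
contact_force: [-0.9, 1.2, 0.4]
gripper_width: 0.0881
gripper_force: 0.0
wrist [252.15379768 183.35806211]
[[221 221 222 222 220 176 113 115 112 112 114 111 118 181 221 222 222 223
  224 220  55]
 [222 222 222 222 220 173 116 112 114 114 113 114 114 115 189 224 223 223
  222 222  80]
 [220 220 222 222 222 122 115 115 110 103  97 103 115 113 145 222 222 222
  223 222  93]
 [221 220 222 221 197 114 109 101  45  68  88  31  40  93 115 220 224 222
  222 222 112]
 [220 220 223 222 170 111 111 102 126 136 154 116  92  35  93 217 224 223
  222 224 152]
 [214 221 221 222 203 113 120 169 201 178 150 144 132 127  95 217 224 222
  224 223 160]
 [211 222 222 221 224 152 184 168 168 174 174 176 165 153 143 199 224 223
  223 225 176]
 [183 222 222 222 215 142 167 181 192 196 197 196 189 178 157 188 224 224
  224 222 204]
 [143 222 222 222 191 158 185 201 209 216 217 214 2
[... 1953 characters left out ...]
1 180 139 121 235 230 160 136 141 141 136 148 105  75  87 109
  153 151 136]
 [189 185 184 171  91 214 231 230 228 193 138 168 204 233 231 226 214 157
  144 119 132]
 [188 187 185 109  44 185 230 205 174 155 140 173 149 145 203 230 229 231
  234 207 135]
 [188 190 142 106 184 228 219 131 117 124 134 120 116 118 120 139 188 230
  229 189 133]
 [190 181  84 195 234 229 227 153  94 140 125  80 101 115 119 115 177 228
  227 176 139]
 [188 142 123 209 223 232 231 229 233 197 172 128 104 121 147 194 209 229
  175 143 144]
 [186 112   6  23  73 103 136 187 208 219 234 230 230 231 229 230 229 230
  134 141 143]
 [181  91   0   2   0   2   0   1  27  72 105 138 185 206 221 231 232 188
  145 176 143]]
```

```bash
python3 - <<'E'
from h import *
import cv2,pickle
s0=pickle.load(open("p2.pkl","rb"))[2]["color"];s13=pickle.load(open("p13.pkl","rb"))[0]["color"];c=capture("side");s=c["color"]
G=lambda i:cv2.cvtColor(i,cv2.COLOR_BGR2GRAY)
for n,X,r in(("pepper",[.45,.001,.035],s0),("bird",[.553,-.13,.03],s0),("salt",[.578,.3125,.05],s13),("bell",[.483,.2915,.12],s13)):
    x,y=np.round(proj(c,np.array(X))).astype(int)
    m=cv2.matchTemplate(G(s)[y-25:y+26,x-25:x+26],G(r)[y-14:y+15,x-10:x+11],cv2.TM_CCOEFF_NORMED);_,v,_,l=cv2.minMaxLoc(m);print(n,round(v,2),l,"still=(15,11)")
E
```

```text
pepper 0.96 (15, 11) still=(15,11)
bird 1.0 (15, 11) still=(15,11)
salt 1.0 (15, 11) still=(15,11)
bell 0.96 (15, 11) still=(15,11)
```

```bash
python3 -c "from plant import close_job; print(close_job())"
```

```text
the job is handed in; nothing more can be done
None
```

Both gift sets are made up and the job was handed in at about 56 s: all five pieces look upright in their places and released, and the pepper shaker and bird pourer have not moved; the last three placings (salt shaker, steel cup, infuser) were checked only numerically, as the 14 picture views were used up.

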